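Find the unlocked service hatch and push it open

ROBOT

A 6-joint arm with a two-finger parallel gripper is mounted at the origin on the work surface. World frame = base frame: x ahead of the robot, y to its left, z up, the work surface at z = 0. Lengths are in m, angles in degrees, forces in N, time in s.
With the tool pointing down it reaches from about 0.25 to 0.725 m from the base axis. Payload 9.7 kg.
Tool frame: the origin (TCP) lies at the very end of the fingers, on their centre line; the grasp point (between the pads) lies 19 mm behind it; z points along the fingers, y is the direction in which the jaws open and shut (so a half turn about z gives the same grasp; the last joint's range is limited). The gripper opens to 85 mm and grips with 20 to 120 N. Pads are 22 mm wide; open, the fingers measure 114 mm over their backs; the gripper's body (76 mm by 85 mm) begins 54 mm behind the grasp point. The pads swing forward as they close: fully open they stand 13 mm farther back than shut.
Start: joints at [65.89, 4.979, 10.078, 95.1, 0, 90], TCP at [0.225, 0.502, 0.231] pointing down, gripper open.
Joint ranges: [-179.16, 179.16], [-48.56, 103.87], [-65.8, 70.77], [-126.05, 130.52], [-82.76, 87.17], [-180, 180]. Speed limits (degrees/s): [127.2, 127.2, 147.25, 180, 180, 180].

INTERFACE

Orientations are given as [roll, pitch, yaw] about the fixed x, y, z axes, in that order (R = Rz(yaw) Ry(pitch) Rx(roll)).
In Python, from workcell import bot gives the robot as it stands.
- The arm moves only by the shell command python3 -m pendant 'ROWS' [FORCE]. ROWS is JSON, a list that holds one entry, the list of rows, each a list of 7 numbers: the shift along the tool's x, y, z in cm, then the turn, a rotation vector about the tool's x, y, z in rad, then the opening in per cent of the stroke, from 0 (shut) to 100 (fully open). In form: [[[dx, dy, dz, ax, ay, az, gripper], ...]]. A call has 1 to 5 rows; each row shifts and turns the pose as measured when the row begins, along the tool's axes as they then stand; what a row does not reach is not made up. A row lasts 1/12 s, in which the tool goes at most 41.7 mm and 7.16 degrees, less where a joint would pass 70% of its speed; a pose out of reach is approached as far as the arm can. A call with a gripper value outside its range is refused whole. The fingers move at their own pace and stop on an object; FORCE is the grip in N (left out, the last holds). Time passes only in rows, so rows that do not move let the fingers close. It gives the time, the measured TCP pose, the force and the opening at its end, in the units of the state.
- bot.get_obs(): the state, without advancing time (a new reading comes with each control period).
- bot.camera(name): name is "side" or "top" or "wrist"; returns the picture (480x640x3 uint8, red, green, blue); there is no depth.
- bot.get_calibration(name): a dict with "intrinsics" (3x3 intrinsics, pixels), "pose" (4x4, takes a point from camera to world coordinates); the wrist camera has in their place "T_tool_cam" (4x4, takes a point from camera to tool coordinates, whose origin is the TCP and whose axes are the flange's). Camera axes: x right, y down, z forward; pixel columns grow to the right and rows downward; lengths in m; the calibration is good to about 2 mm. A picture is of the moment at which its call begins: read the wrist's pose just before it. get_calibration takes no time and is no camera call.
- bot.job_done(): hands the job in, once; it reports no verdict.
Trained networks look in the newest picture that a camera, given by its name, has taken for a name from the list of things; names that differ only in an ending like _2 or _b are one class to them, and where a whole thing is asked for, a point or a joint stands for the part that bears it (a point fixed in the world has none). Each returns a list of dicts, best first, with "confidence" (0 to 1); they miss things now and then, are a little off and sometimes report something else, mostly with a low value. They report only what shows in the picture. A call takes as long as a camera call.
- bot.masks_of(camera, thing): "pixels" (480x640 bool, what is visible of it) and "extent" ([left, top, right, bottom] in pixels, round what is visible of it).
- bot.mark_of(camera, thing): "uv" ([column, row] in pixels: a listed point, or the origin of a listed thing).
The state is a dict: "time": time; "q": joint angles; "qd": joint speeds; "joint_efforts": joint torques, N m; "ee_pos": TCP position; "tcp_rot": TCP orientation; "wrist_force": force on the tool from outside, world axes, zero at the start; "torque": the same for the moment, N m; "opening": finger opening in m.
Only numpy, scipy, OpenCV 4.12 (cv2) and the standard library are available. Lean on these libraries where they do the work, as an engineer would, in place of code of your own. Each camera call takes 0.05 s, during which the arm holds its last target. There are 200 camera calls.

TASK

One of the four identical hatches in the bench's service duct has been left unlocked so that the sockets under it can be reached. Press the hatches gently, towards one edge rather than in the middle, one after another, until you find the one that rocks, then push that side down until the hatch is tipped right open, and leave it open. Use the fingertips only, pick nothing up, and do not disturb the things standing around or force the locked hatches.

Things in the scene. Friction and masses are not known exactly. Their poses are not given: they have to be found in the camera images.
- duct: grey steel service duct fixed to the bench, a case 150 mm (x) by 540 mm (y) by 100 mm high. Origin at the centre of its underside, on the bench; x points away from the robot, y along the hatches, z up. Four identical flush hatches lie in its top at y = +150, +50, -50, -150 mm, with 12 mm ribs between their openings, an 18 mm rim along both long sides, a plain closed deck at each end.
- hatch1_mid (a point): top centre of hatch 1 (duct y = +150 mm), 100 mm above the bench: bare aluminium plate 110 mm (x) by 84 mm (y) by 5 mm on a pivot along y under this point; axes as the duct's while shut, turning with it. Pressed on the pivot line no hatch moves. Three hatches are locked from beneath; under the rocking one, which differs each time, it is hollow down to 24 mm above the bench.
- hatch1 (a joint): tilt of hatch 1, rad: 0 flush, positive when its edge nearer the robot (-x) is down and the far edge up, negative the other way, stops at +-0.95. A locked hatch gives less than 0.03; the unlocked one rocks either way on a stiff pivot (0.07 N m) and stays as left. A tip going straight down 28 mm from the pivot line opens it fully (39 mm down); beyond 40 mm it slips off the edge part way.
- hatch2_mid (a point): top centre of hatch 2 (duct y = +50 mm), 100 mm above the bench: bare aluminium plate 110 mm (x) by 84 mm (y) by 5 mm on a pivot along y under this point; axes as the duct's while shut, turning with it. Pressed on the pivot line no hatch moves. Three hatches are locked from beneath; under the rocking one, which differs each time, it is hollow down to 24 mm above the bench.
- hatch2 (a joint): tilt of hatch 2, rad: 0 flush, positive when its edge nearer the robot (-x) is down and the far edge up, negative the other way, stops at +-0.95. A locked hatch gives less than 0.03; the unlocked one rocks either way on a stiff pivot (0.07 N m) and stays as left. A tip going straight down 28 mm from the pivot line opens it fully (39 mm down); beyond 40 mm it slips off the edge part way.
- hatch3_mid (a point): top centre of hatch 3 (duct y = -50 mm), 100 mm above the bench: bare aluminium plate 110 mm (x) by 84 mm (y) by 5 mm on a pivot along y under this point; axes as the duct's while shut, turning with it. Pressed on the pivot line no hatch moves. Three hatches are locked from beneath; under the rocking one, which differs each time, it is hollow down to 24 mm above the bench.
- hatch3 (a joint): tilt of hatch 3, rad: 0 flush, positive when its edge nearer the robot (-x) is down and the far edge up, negative the other way, stops at +-0.95. A locked hatch gives less than 0.03; the unlocked one rocks either way on a stiff pivot (0.07 N m) and stays as left. A tip going straight down 28 mm from the pivot line opens it fully (39 mm down); beyond 40 mm it slips off the edge part way.
- hatch4_mid (a point): top centre of hatch 4 (duct y = -150 mm), 100 mm above the bench: bare aluminium plate 110 mm (x) by 84 mm (y) by 5 mm on a pivot along y under this point; axes as the duct's while shut, turning with it. Pressed on the pivot line no hatch moves. Three hatches are locked from beneath; under the rocking one, which differs each time, it is hollow down to 24 mm above the bench.
- hatch4 (a joint): tilt of hatch 4, rad: 0 flush, positive when its edge nearer the robot (-x) is down and the far edge up, negative the other way, stops at +-0.95. A locked hatch gives less than 0.03; the unlocked one rocks either way on a stiff pivot (0.07 N m) and stays as left. A tip going straight down 28 mm from the pivot line opens it fully (39 mm down); beyond 40 mm it slips off the edge part way.
- tape: bystander: white roll of tape, 60 mm across, 22 mm high, flat on the duct's deck at its +y end; origin at the centre of its underside
- bracket: bystander: black printed angle bracket, 50 x 40 x 30 mm high, on the duct's deck at its -y end; origin at the centre of its underside
- jar: bystander: clear jar with a steel cap, 52 mm across, 70 mm high, on the bench on the robot's side of the duct; origin at the centre of its underside
- carton: bystander: small cardboard box 60 x 90 x 45 mm high, on the bench on the robot's side of the duct; origin at the centre of its underside
- screwdriver: bystander: screwdriver about 170 mm long, lying on the bench on the robot's side of the duct
- spool: bystander: grey spool lying flat, 100 mm across, 50 mm high, on the bench on the far side of the duct; origin at the centre of its underside
- nosecone: bystander: white model-rocket nose cone standing on its base, 46 mm across, 95 mm high, on the bench on the far side of the duct; origin at the centre of its underside

How it is judged:
By the outcome, as a careful person would: the job done as asked, in the order asked, and still so for the second after the job is handed in, with the robot touching nothing.
It also fails if it takes over 45 s, if anything falls off the work surface, if the arm or the gripper's body presses on something with over 40 N, if the wrist force passes 120 N, or if a joint passes its speed limit or range.

## Working session

There is one attempt and no reset: what is moved stays moved. The work goes in short steps, Python scripts to look and compute and a shell command to move; the robot and the scene stay as the last step left them, time stands still between calls to the robot, and variables do not carry over. Pictures are saved under pics/ and viewed, about 8 in all and at most 12, crops included, and the job is handed in when it is done.

```bash
mkdir -p pics; cat > h.py <<'E'
import numpy as np, cv2
from workcell import bot
def ray(cam,uv,z):
    c=bot.get_calibration(cam);K=np.array(c["intrinsics"]);T=np.array(c["pose"])
    d=T[:3,:3]@np.linalg.solve(K,[uv[0],uv[1],1.]);o=T[:3,3]
    return o+d*(z-o[2])/d[2]
E
python3 - <<'E'
from h import *
o=bot.get_obs();print({k:np.round(v,3) for k,v in o.items()})
ims=[]
for c in("top","side"):
    im=bot.camera(c);cv2.imwrite(f"pics/{c}0.png",im[:,:,::-1])
    for n,z in[("duct",0),("hatch1_mid",.1),("hatch2_mid",.1),("hatch3_mid",.1),("hatch4_mid",.1),("tape",.1),("bracket",.1),("jar",0),("carton",0),("nosecone",0),("spool",0),("screwdriver",0)]:
        for m in bot.mark_of(c,n)[:2]: print(c,n,round(m["confidence"],2),np.round(m["uv"]),ray(c,m["uv"],z).round(3))
E
```

```text
{'time': np.float64(0.0), 'q': array([6.5891e+01, 5.0120e+00, 1.0035e+01, 9.5099e+01, 3.0000e-03,
       9.0000e+01]), 'qd': array([ 0.08 ,  0.049,  0.027, -0.022,  0.117, -0.009]), 'joint_efforts': array([-0.0000e+00, -5.2039e+01,  4.6480e+01,  1.6000e-02, -0.0000e+00,
       -0.0000e+00]), 'ee_pos': array([0.225, 0.502, 0.231]), 'tcp_rot': array([-1.79923e+02, -3.00000e-03,  1.55891e+02]), 'wrist_force': array([-0.883, -0.286,  0.427]), 'torque': array([-0.043, -0.014,  0.032]), 'opening': np.float64(0.085)}
top duct 0.66 [309. 256.] [0.546 0.052 0.   ]
top hatch1_mid 0.81 [220. 260.] [0.528 0.203 0.1  ]
top hatch1_mid 0.53 [358. 163.] [ 0.708 -0.037  0.1  ]
top hatch2_mid 0.7 [277. 251.] [0.546 0.104 0.1  ]
top hatch3_mid 0.68 [334. 249.] [0.551 0.004 0.1  ]
top hatch4_mid 0.58 [392. 241.] [ 0.567 -0.098  0.1  ]
top hatch4_mid 0.21 [278. 253.] [0.542 0.102 0.1  ]
top tape 0.83 [170. 265.] [0.518 0.292 0.1  ]
top bracket 0.96 [437. 231.] [ 0.588 -0.176  0.1  ]
top jar 0.66 [228. 333.] [0.393 0.207 0.   ]
top nosecone 0.81 [241. 194.] [0.669 0.192 0.   ]
top spool 0.85 [358. 163.] [
[... 195 characters left out ...]
.78 [335. 293.] [0.552 0.052 0.   ]
side hatch1_mid 0.6 [334. 315.] [0.529 0.207 0.1  ]
side hatch2_mid 0.61 [338. 265.] [0.541 0.105 0.1  ]
side hatch3_mid 0.72 [337. 225.] [0.558 0.004 0.1  ]
side hatch4_mid 0.57 [338. 195.] [ 0.573 -0.088  0.1  ]
side tape 0.57 [325. 365.] [0.525 0.292 0.1  ]
side bracket 0.55 [338. 167.] [ 0.589 -0.184  0.1  ]
side jar 0.88 [433. 383.] [0.392 0.208 0.   ]
side carton 0.71 [336. 314.] [0.543 0.1   0.   ]
side carton 0.65 [430. 296.] [0.402 0.032 0.   ]
side nosecone 0.84 [236. 343.] [0.676 0.188 0.   ]
side spool 0.79 [244. 249.] [ 0.734 -0.035  0.   ]
side spool 0.55 [436. 381.] [0.387 0.204 0.   ]
side screwdriver 0.84 [418. 220.] [ 0.43  -0.188  0.   ]
```

View pics/top0.png

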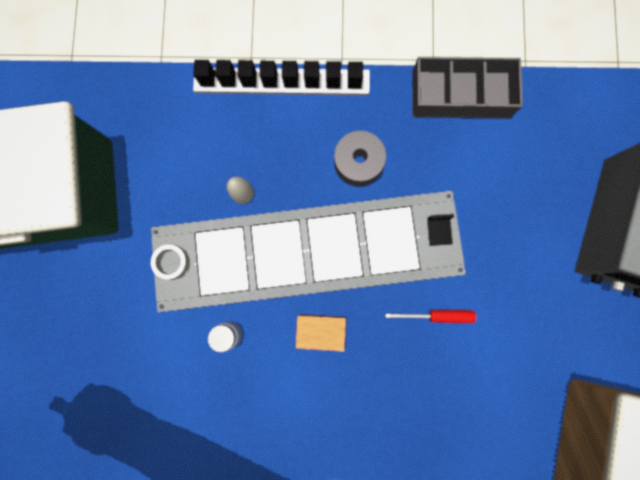

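View pics/side0.png

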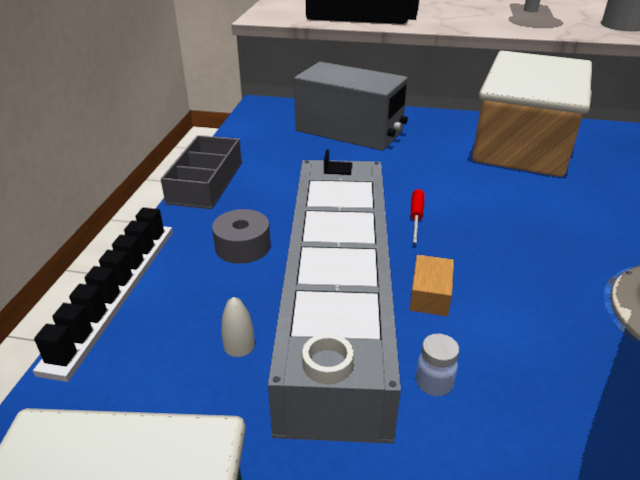

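The top view shows the hatches at about (220,260), (277,252), (334,248) and (392,241). The tape and bracket are on the end decks, and the jar, carton and screwdriver are on the near side. I'll refine the pose and work out the first move.

```bash
cat >> h.py <<'E'
from scipy.spatial.transform import Rotation as Rn
C=np.array([.549,.054]);YAW=7.8
def hatch(i,off=-.028):
    a=np.radians(YAW);return C+Rn.from_euler('z',YAW,degrees=True).as_matrix()[:2,:2]@[off,[.15,.05,-.05,-.15][i-1]]
def to(i,z,off=-.028):
    o=bot.get_obs();R=Rn.from_euler('xyz',o["tcp_rot"],degrees=True)
    p=np.r_[hatch(i,off),z];G=Rn.from_euler('xyz',[180,0,180+YAW],degrees=True)
    print("hatch",i,"target",p.round(3),"at",np.round(o["ee_pos"],4),"shift cm",(R.inv().apply(p-o["ee_pos"])*100).round(2),"turn",(R.inv()*G).as_rotvec().round(3),"F",np.round(o["wrist_force"],1),"t",round(float(o["time"]),2))
E
python3 - <<'E'
from h import *
P=np.array([ray("top",u,.1)[:2] for u in[(151,228),(452,192),(465,270),(157,311)]])
print(P.round(3),P.mean(0),cv2.minAreaRect(P.astype(np.float32)*1000))
bot.camera("top")
for i in range(1,5):
    for m in bot.masks_of("top",f"hatch{i}")[:1]:
        ys,xs=np.nonzero(m["pixels"]);q=np.array([ray("top",(u,v),.1)[:2] for u,v in zip(xs,ys)])*1000
        print(i,m["confidence"],cv2.minAreaRect(q.astype(np.float32)),hatch(i,0).round(3))
to(1,.16)
E
```

```text
[[ 0.583  0.33 ]
 [ 0.657 -0.204]
 [ 0.519 -0.225]
 [ 0.437  0.309]] [0.54915193 0.05255226] ((547.410888671875, 51.947052001953125), (146.66830444335938, 540.3236083984375), 7.969607353210449)Traceback (most recent call last):
  File "<stdin>", line 7, in <module>
  File "h.py", line 4, in ray
    c=bot.get_calibration(cam);K=np.array(c["intrinsics"]);T=np.array(c["pose"])
ValueError: time passes only in moves, steps and waits
```

```bash
python3 -c "
from h import *
to(1,.16)"
```

```text
hatch 1 target [0.501 0.199 0.16 ] at [0.2247 0.502  0.2313] shift cm [-37.6  -16.39   7.13] turn [-0.    -0.    -0.557] F [ 0.7 -0.4  0. ] t 1.4
```

```bash
python3 -m pendant '[[[0,0,0,0,0,-0.112,0],[0,0,0,0,0,-0.112,0],[0,0,0,0,0,-0.112,0],[0,0,0,0,0,-0.112,0],[0,0,0,0,0,-0.112,0]]]' 20; python3 -c "
from h import *
to(1,.16)"
```

```text
time: 1.82
ee_pos: [0.2247, 0.502, 0.2313]
tcp_rot: [180.0, 0.0, -170.9]
wrist_force: [0.3, -0.8, 0.5]
opening: 0.0256
hatch 1 target [0.501 0.199 0.16 ] at [0.2247 0.502  0.2313] shift cm [-22.47 -34.32   7.13] turn [0.    0.    0.023] F [ 0.3 -0.8  0.5] t 1.82
```

```bash
python3 -m pendant '[[[-2.2,-3.4,0,0,0,0.023,0],[-2.2,-3.4,0,0,0,0,0],[-2.2,-3.4,0,0,0,0,0],[-2.2,-3.4,0,0,0,0,0],[-2.2,-3.4,0,0,0,0,0]]]'; python3 -m pendant '[[[-2.2,-3.4,0,0,0,0,0],[-2.2,-3.4,0,0,0,0,0],[-2.2,-3.4,0,0,0,0,0],[-2.2,-3.4,0,0,0,0,0],[-2.2,-3.4,0,0,0,0,0]]]'; python3 -c "
from h import *
to(1,.16)"
```

```text
time: 2.23
ee_pos: [0.3581, 0.3504, 0.2296]
tcp_rot: [180.0, -0.1, -171.0]
wrist_force: [0.5, 0.4, 0.2]
opening: 0.0001
time: 2.65
ee_pos: [0.4959, 0.1934, 0.2304]
tcp_rot: [179.9, 0.1, -171.0]
wrist_force: [0.7, 1.1, -0.1]
opening: 0.0002
hatch 1 target [0.501 0.199 0.16 ] at [0.4959 0.1934 0.2304] shift cm [-0.57  0.44  7.05] turn [0.002 0.001 0.022] F [ 0.7  1.1 -0.1] t 2.65
```

```bash
python3 -m pendant '[[[-0.6,0.4,3,0,0,0.022,0],[0,0,4,0,0,0,0],[0,0,3.5,0,0,0,0],[0,0,1.5,0,0,0,0],[0,0,0,0,0,0,0]]]'; python3 - <<'E'
from h import *
to(1,.102)
im=bot.camera("wrist");cv2.imwrite("pics/w1.png",im[:,:,::-1])
im=bot.camera("side");cv2.imwrite("pics/s1.png",cv2.resize(im[130:430,220:520,::-1],(600,600)))
E
```

```text
time: 3.07
ee_pos: [0.5089, 0.1898, 0.1071]
tcp_rot: [179.9, 0.4, -173.0]
wrist_force: [-0.2, -0.9, -0.5]
opening: 0.0001
hatch 1 target [0.501 0.199 0.102] at [0.5089 0.1898 0.1071] shift cm [0.69 0.99 0.51] turn [ 0.001  0.007 -0.015] F [-0.2 -0.9 -0.5] t 3.07
```

View pics/s1.png

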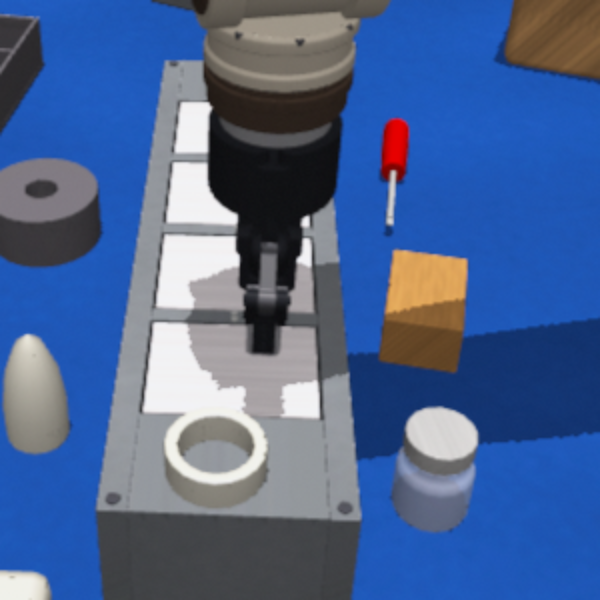

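The fingertip is over hatch 1 at crop pixel (262,350), about 1 cm off the target, which agrees with the numbers. I'll correct that and press.

```bash
python3 -m pendant '[[[0.7,1.0,0,0,0,-0.015,0],[0,0,0,0,0,0,0],[0,0,0.3,0,0,0,0],[0,0,0.2,0,0,0,0],[0,0,0,0,0,0,0]]]'; python3 -c "
from h import *
to(1,.102)"
```

```text
time: 3.58
ee_pos: [0.5036, 0.2027, 0.1127]
tcp_rot: [179.7, 1.2, -172.0]
wrist_force: [0.2, 0.2, -0.3]
opening: 0.0001
hatch 1 target [0.501 0.199 0.102] at [0.5036 0.2027 0.1127] shift cm [ 0.35 -0.35  1.06] turn [0.005 0.02  0.004] F [ 0.2  0.2 -0.3] t 3.58
```

```bash
python3 -m pendant '[[[0.2,-0.2,0.3,0.005,0.02,0,0],[0,0,0.3,0,0,0,0],[0,0,0.2,0,0,0,0],[0,0,0.2,0,0,0,0]]]'; python3 -c "
from h import *
to(1,.102)"
```

```text
time: 3.92
ee_pos: [0.5025, 0.2004, 0.1031]
tcp_rot: [-180.0, 0.0, -172.0]
wrist_force: [0.2, -0.6, -0.6]
opening: -0.0001
hatch 1 target [0.501 0.199 0.102] at [0.5025 0.2004 0.1031] shift cm [ 0.18 -0.14  0.11] turn [-0.     0.     0.004] F [ 0.2 -0.6 -0.6] t 3.92
```

```bash
python3 -m pendant '[[[0,0,0.1,0,0,0,0],[0,0,0.1,0,0,0,0]]]'; python3 -c "
from h import *
to(1,.102)"
```

```text
time: 4.08
ee_pos: [0.5024, 0.2002, 0.1002]
tcp_rot: [-180.0, -0.0, -172.0]
wrist_force: [0.1, -0.3, -0.6]
opening: 0.0001
hatch 1 target [0.501 0.199 0.102] at [0.5024 0.2002 0.1002] shift cm [ 0.17 -0.11 -0.18] turn [-0.001 -0.001  0.004] F [ 0.1 -0.3 -0.6] t 4.08
```

```bash
for i in 1; do python3 -m pendant '[[[0,0,0.1,0,0,0,0],[0,0,0.1,0,0,0,0]]]'; done
```

```text
time: 4.25
ee_pos: [0.5025, 0.2002, 0.0998]
tcp_rot: [-180.0, 0.0, -172.0]
wrist_force: [-3.3, -1.9, 12.3]
opening: -0.0002
```

Hatch 1 pushes back with 12 N and doesn't give, so it's locked. On to hatch 2.

```bash
python3 -m pendant '[[[0,0,-1.5,0,0,0,0],[0,-3,-0.5,0,0,0,0],[0,-3.5,0,0,0,0,0],[0,-2,0,0,0,0,0],[0,-0.5,0,0,0,0,0]]]'; python3 -c "
from h import *
to(2,.102)"
```

```text
time: 4.67
ee_pos: [0.5151, 0.11, 0.1209]
tcp_rot: [180.0, 0.1, -171.7]
wrist_force: [0.2, 0.8, 0.1]
opening: 0.0003
hatch 2 target [0.514 0.1   0.102] at [0.5151 0.11   0.1209] shift cm [ 0.22 -1.01  1.89] turn [0.    0.002 0.009] F [0.2 0.8 0.1] t 4.67
```

```bash
python3 -m pendant '[[[0.2,-0.6,0.4,0,0,0,0],[0,-0.3,0.4,0,0,0,0],[0,0,0.4,0,0,0,0],[0,0,0.3,0,0,0,0],[0,0,0.1,0,0,0,0]]]'; python3 -c "
from h import *
to(2,.102)"
```

```text
time: 5.08
ee_pos: [0.5141, 0.1007, 0.1029]
tcp_rot: [180.0, 0.1, -171.8]
wrist_force: [0.3, 0.3, -0.0]
opening: -0.0001
hatch 2 target [0.514 0.1   0.102] at [0.5141 0.1007 0.1029] shift cm [-0.02 -0.1   0.09] turn [0.001 0.002 0.007] F [ 0.3  0.3 -0. ] t 5.08
```

```bash
python3 -m pendant '[[[0,0,0.1,0,0,0,0],[0,0,0.1,0,0,0,0],[0,0,0.1,0,0,0,0],[0,0,0.1,0,0,0,0]]]'
```

```text
time: 5.42
ee_pos: [0.5137, 0.1019, 0.0998]
tcp_rot: [-179.9, 0.1, -171.7]
wrist_force: [-5.1, -3.5, 11.1]
opening: -0.0001
```

Hatch 2 is locked too: 11 N at z=0.0998. Hatch 3 next.

```bash
python3 -m pendant '[[[0,0,-1.5,0,0,0,0],[0,-3,-0.5,0,0,0,0],[0,-3.5,0,0,0,0,0],[0,-2.5,0,0,0,0,0],[0,-0.8,0,0,0,0,0]]]'; python3 -c "
from h import *
to(3,.102)"
```

```text
time: 5.83
ee_pos: [0.5288, 0.0057, 0.1217]
tcp_rot: [-179.9, 0.2, -171.2]
wrist_force: [0.8, 0.6, -0.2]
opening: -0.0003
hatch 3 target [0.528 0.001 0.102] at [0.5288 0.0057 0.1217] shift cm [ 0.16 -0.49  1.97] turn [-0.001  0.004  0.018] F [ 0.8  0.6 -0.2] t 5.83
```

```bash
python3 -m pendant '[[[0.1,-0.3,0.4,0,0,0.018,0],[0,-0.1,0.4,0,0,0,0],[0,0,0.4,0,0,0,0],[0,0,0.3,0,0,0,0],[0,0,0.1,0,0,0,0]]]'; python3 -c "
from h import *
to(3,.102)"
```

```text
time: 6.25
ee_pos: [0.5283, 0.0026, 0.1037]
tcp_rot: [-180.0, 0.2, -172.4]
wrist_force: [-0.0, -0.0, -0.6]
opening: -0.0002
hatch 3 target [0.528 0.001 0.102] at [0.5283 0.0026 0.1037] shift cm [ 0.05 -0.19  0.17] turn [-0.     0.003 -0.003] F [-0.  -0.  -0.6] t 6.25
```

```bash
python3 -m pendant '[[[0,0,0.1,0,0,0,0],[0,0,0.1,0,0,0,0],[0,0,0.1,0,0,0,0],[0,0,0.1,0,0,0,0]]]'
```

```text
time: 6.58
ee_pos: [0.5278, 0.0046, 0.099]
tcp_rot: [-180.0, 0.1, -172.2]
wrist_force: [-1.8, -2.8, 3.5]
opening: 0.0003
```

```bash
python3 -m pendant '[[[0,-0.1,0.1,0,0,0,0],[0,0,0.1,0,0,0,0]]]'
```

```text
time: 6.75
ee_pos: [0.528, 0.0041, 0.0977]
tcp_rot: [-180.0, 0.2, -172.2]
wrist_force: [-1.3, -1.3, 4.0]
opening: -0.0
```

Hatch 3 gives at about 4 N, so this is the one. I'll keep pushing it down.

```bash
python3 -m pendant '[[[0,-0.1,0.3,0,0,0,0],[0,0,0.3,0,0,0,0],[0,0,0.3,0,0,0,0],[0,0,0.3,0,0,0,0]]]';  python3 -c "
from h import *
to(3,.061)"
```

```text
time: 7.08
ee_pos: [0.53, 0.0036, 0.087]
tcp_rot: [180.0, 0.5, -172.1]
wrist_force: [-0.7, 0.8, 5.4]
opening: -0.0001
hatch 3 target [0.528 0.001 0.061] at [0.53   0.0036 0.087 ] shift cm [ 0.25 -0.26  2.6 ] turn [0.001 0.008 0.001] F [-0.7  0.8  5.4] t 7.08
```

```bash
python3 -m pendant '[[[0.2,-0.1,0.3,0,0.008,0,0],[0.1,0,0.3,0,0,0,0],[0,0,0.3,0,0,0,0]]]';  python3 -c "
from h import *
to(3,.061)"
```

```text
time: 7.33
ee_pos: [0.5275, 0.0018, 0.0775]
tcp_rot: [180.0, 0.1, -172.2]
wrist_force: [-0.9, 0.1, 4.2]
opening: 0.0007
hatch 3 target [0.528 0.001 0.061] at [0.5275 0.0018 0.0775] shift cm [-0.04 -0.12  1.65] turn [0.    0.001 0.001] F [-0.9  0.1  4.2] t 7.33
```

```bash
python3 -m pendant '[[[0.1,0,0.25,0,0,0,0],[0,0,0.25,0,0,0,0]]]';  python3 -c "
from h import *
to(3,.061)"
```

```text
time: 7.5
ee_pos: [0.5259, 0.0013, 0.0721]
tcp_rot: [-180.0, 0.0, -172.2]
wrist_force: [-11.1, -0.2, 33.9]
opening: -0.0002
hatch 3 target [0.528 0.001 0.061] at [0.5259 0.0013 0.0721] shift cm [-0.2  -0.1   1.11] turn [-0.  0.  0.] F [-11.1  -0.2  33.9] t 7.5
```

The force jumped to 34 N after 28 mm of travel. That fits the hatch reaching its stop, with the tip's inner edge about 19 mm from the pivot. I'll lift out and look.

```bash
python3 -m pendant '[[[0.1,0,-0.5,0,0,0,0],[0.1,0,-2,0,0,0,0],[0,0,-3,0,0,0,0],[0,0,-4,0,0,0,0],[0,0,-3,0,0,0,0]]]'; python3 -m pendant '[[[3,0,-2,0,0,0,0],[4,0,-1,0,0,0,0],[4,0,0,0,0,0,0],[3,0,0,0,0,0,0],[0,0,0,0,0,0,0]]]'; python3 - <<'E'
from h import *
a=bot.camera("side")[130:430,220:520];b=bot.camera("top")[150:350,130:490]
cv2.imwrite("pics/s2.png",cv2.resize(a,(600,600))[:,:,::-1]);cv2.imwrite("pics/t2.png",cv2.resize(b,(720,400))[:,:,::-1])
E
```

```text
time: 7.92
ee_pos: [0.5189, 0.0007, 0.1907]
tcp_rot: [179.9, -1.0, -172.2]
wrist_force: [0.9, 0.4, 0.9]
opening: 0.0002
time: 8.33
ee_pos: [0.3784, -0.0187, 0.2274]
tcp_rot: [180.0, -0.8, -172.2]
wrist_force: [-0.7, 0.0, 0.4]
opening: 0.0
```

View pics/s2.png

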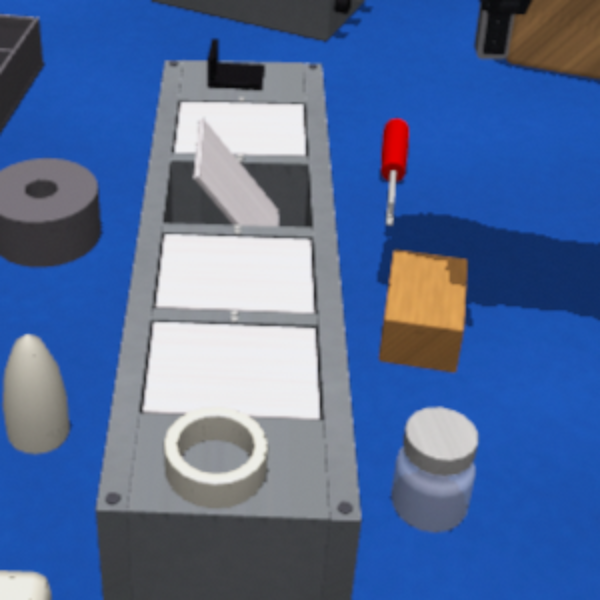

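View pics/t2.png

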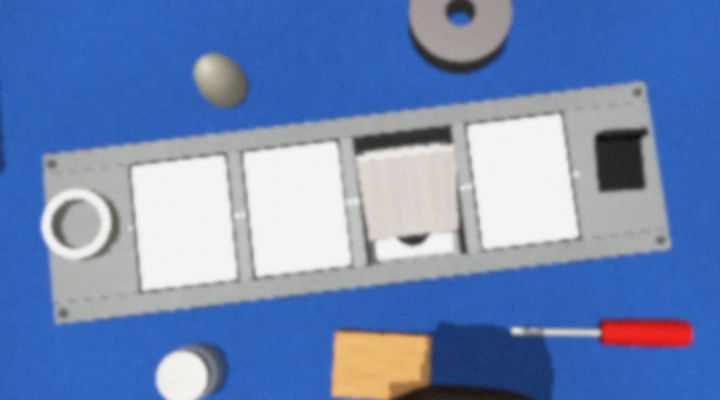

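The side view shows hatch 3 standing steeply open, with its raised edge running from (202,120) to (196,185) in the crop. The top view agrees, with that edge at y≈150, and nothing else has moved. I'll check the angle.

```bash
python3 - <<'E'
from h import *
h=hatch(3,0);a=np.radians(YAW);ex=np.array([np.cos(a),np.sin(a)])
def proj(cam,p):
    c=bot.get_calibration(cam);q=np.linalg.inv(np.array(c["pose"]))@np.r_[p,1];u=np.array(c["intrinsics"])@q[:3];return u[:2]/u[2]
ey=np.array([-ex[1],ex[0]])
for t in(.75,.85,.95,1.0):
    r=[]
    for y in(-.042,.042):
        p=np.r_[h+ex*.055*np.cos(t)+ey*y,.1+.055*np.sin(t)]
        r+=[((proj("side",p)-[220,130])*2).round(0),((proj("top",p)-[130,150])*2).round(0)]
    print(t,*r)
print(bot.get_obs()["wrist_force"])
E
```

```text
0.75 [190. 122.] [451. 136.] [183. 180.] [352. 148.]
0.85 [195. 118.] [452. 140.] [188. 176.] [353. 152.]
0.95 [200. 114.] [453. 144.] [194. 172.] [353. 156.]
1.0 [203. 113.] [454. 147.] [197. 170.] [353. 159.]
[1.41358411 1.02415774 0.18810067]
```

The observed edges match a tilt of about 0.95 rad in both views. The arm is clear, so I'm handing in.

```bash
python3 -c "
from workcell import bot
print(bot.job_done())"
```

```text
the job is handed in; nothing more can be done
None
```

The unlocked hatch was hatch 3. It is now tipped right open, near edge down, and the job is handed in at about 8.5 s on the robot's clock.

- **Search:** I pressed 28 mm on the robot's side of the pivot line with shut fingertips. Hatches 1 and 2 did not give at 11–12 N, so I left them as locked. Hatch 3 rocked at about 4 N. I did not need to press hatch 4.
- **Opening:** I pushed hatch 3 down until the force jumped to 34 N, 28 mm below flush. The 39 mm in the task is for a point 28 mm out. The tip's inner edge touches nearer the pivot, so the stop comes sooner.
- **Last checks:** With the arm clear, the raised edge in both the side and top pictures fits a tilt of about 0.95 rad, within a few pixels. That is the full stop. Everything around the duct looked undisturbed, and the wrist force was back to noise level.

No check failed. I judged the tilt from pictures, because the joint angle could not be read directly.

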